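# Lay out the gear cluster by size

### The arm

A 6-joint arm with a two-finger parallel gripper is mounted at the origin on the work surface. World frame = base frame: x ahead of the robot, y to its left, z up, the work surface at z = 0. Lengths are in mm, angles in rad, forces in N, time in s.
With the tool pointing down it reaches from about 275 to 1000 mm from the base axis. Payload 8.4 kg.
Tool frame: the origin (TCP) lies between the finger pads; the fingertips stand r.finger_overhang ahead of it and the grasp point (between the pads) is the TCP (r.finger_overhang is the distance from the TCP to the fingertips, in mm); z points along the fingers, y is the line along which they close (so a half turn about z gives the same grasp; the last joint's range is limited). The gripper opens to 85 mm and grips with 20 to 120 N. Pads are 22 mm wide; open, the fingers measure 114 mm over their backs; the gripper's body (76 mm by 85 mm) begins 54 mm behind the grasp point. The pads swing forward as they close: fully open they stand 13 mm farther back than shut.
Start: joints at [1.224, 0.353, 1.633, -0, 1.155, -0.002], TCP at [211.254, 588.217, 250.281] pointing down, gripper open.
Joint ranges: [-2.63, 2.63], [-0.92, 2.1], [0.06, 2.66], [-1.3, 4.44], [0, 2.69], [-3.02, 3.02]. Speed limits (rad/s): [2.22, 2.22, 2.79, 3.14, 3.14, 3.14].

### API

Orientations are given as [roll, pitch, yaw] about the fixed x, y, z axes, in that order (R = Rz(yaw) Ry(pitch) Rx(roll)).
In Python, from rig import r, cams, sign_off gives the robot as it stands.
- The arm moves only by the shell command python3 -m crank 'ROWS' [FORCE]. ROWS is JSON, a list of rows, each a list of 7 numbers: the shift along the tool's x, y, z in m, then the turn, a rotation vector about the tool's x, y, z in rad, then the closure, from 0 (fully open) to 1 (shut). In form: [[dx, dy, dz, ax, ay, az, gripper], ...]. A call has 1 to 5 rows; each row is the pose to reach, as a shift and turn from the pose commanded when the call began, along the tool's axes at that moment; what a row does not reach only later rows make up. A row lasts 1/10 s, in which the tool goes at most 50 mm and 8.59 degrees, less where a joint would pass 70% of its speed; a pose out of reach is approached as far as the arm can. A call with a gripper value outside its range is refused whole. The fingers move at their own pace and stop on an object; FORCE is the grip in N (left out, the last holds). Time passes only in rows, so rows that repeat a pose let the fingers close. It gives the time, the measured TCP pose, the force, the opening and the grip force at its end, in the units of the state.
- r.sense(): the state, without advancing time (a new reading comes with each control period).
- cams.grab_frame(name): name is "scene" or "top"; returns a dict with "image" (420x560x3 uint8, red, green, blue), "fx", "fy", "cx", "cy" (pixels), "position" and "orientation" of the camera in the world. Camera axes: x right, y down, z forward; pixel columns grow to the right and rows downward; lengths in mm; the calibration is good to about 2 mm. A picture is of the moment at which its call begins. There is no depth.
- sign_off(): hands the job in; it is judged then, once.
The state is a dict: "clock": time; "qpos": joint angles; "qvel": joint speeds; "joint_efforts": joint torques, N m; "eef_pos": TCP position; "tcp_rot": TCP orientation; "contact_force": force on the tool from outside, world axes, zero at the start; "wrist_torque": the same for the moment, N m; "opening": opening from 0.0 (shut) to 1.0 (fully open); "grasp_force": force on a finger pad.
Only numpy, scipy, OpenCV 4.12 (cv2) and the standard library are available. Lean on these libraries where they do the work, as an engineer would, in place of code of your own. Each camera call takes 0.05 s, during which the arm holds its last target. There are 200 camera calls.

### The job

Lay the four loose gears out on the row of white discs, one to a disc, in order of size: the largest next to the ball bearing, then smaller and smaller down to the smallest beside the nut. Set each gear flat, hub up and well centred on its disc, without ever tipping one over, and leave the piston standing where it is.

Things in the scene. Friction and masses are not known exactly. Their poses are not given: they have to be found in the camera images.
- gear_b: The largest of four loose plain-steel gears: toothed disc 68 mm in diameter and 14 mm thick, lying flat, with a round hub 22 mm in diameter standing up from its middle to 46 mm above the underside (the same hub on all four, to grip from above). Origin: centre of the underside; z up along the hub. Starts somewhere on the blue cloth-covered pad, any yaw.
- gear_d: The second largest of four loose plain-steel gears: toothed disc 56 mm in diameter and 14 mm thick, lying flat, with a round hub 22 mm in diameter standing up from its middle to 46 mm above the underside (the same hub on all four, to grip from above). Origin: centre of the underside; z up along the hub. Starts somewhere on the blue cloth-covered pad, any yaw.
- gear_a: The second smallest of four loose plain-steel gears: toothed disc 44 mm in diameter and 14 mm thick, lying flat, with a round hub 22 mm in diameter standing up from its middle to 46 mm above the underside (the same hub on all four, to grip from above). Origin: centre of the underside; z up along the hub. Starts somewhere on the blue cloth-covered pad, any yaw.
- gear_c: The smallest of four loose plain-steel gears: toothed disc 32 mm in diameter and 14 mm thick, lying flat, with a round hub 22 mm in diameter standing up from its middle to 46 mm above the underside (the same hub on all four, to grip from above). Origin: centre of the underside; z up along the hub. Starts somewhere on the blue cloth-covered pad, any yaw.
- disc_p: One of four identical white discs, fixed, 72 mm in diameter and 2 mm thick, in a nearly straight row (about 80 mm apart) on the long black rubber mat. Which one of the four comes first in the row varies. Origin: centre of its underside on the mat; z up; the top, where a gear rests, is 2 mm above.
- disc_q: One of four identical white discs, fixed, 72 mm in diameter and 2 mm thick, in a nearly straight row (about 80 mm apart) on the long black rubber mat. Which one of the four comes first in the row varies. Origin: centre of its underside on the mat; z up; the top, where a gear rests, is 2 mm above.
- disc_r: One of four identical white discs, fixed, 72 mm in diameter and 2 mm thick, in a nearly straight row (about 80 mm apart) on the long black rubber mat. Which one of the four comes first in the row varies. Origin: centre of its underside on the mat; z up; the top, where a gear rests, is 2 mm above.
- disc_s: One of four identical white discs, fixed, 72 mm in diameter and 2 mm thick, in a nearly straight row (about 80 mm apart) on the long black rubber mat. Which one of the four comes first in the row varies. Origin: centre of its underside on the mat; z up; the top, where a gear rests, is 2 mm above.
- bearing: Steel ball bearing, a flat ring 62 mm across with a 28 mm hole, 16 mm high, fixed at one end of the black mat in line with the discs, about 80 mm from the first disc; a dark hexagon nut (about 35 mm across, 14 mm high, fixed) sits at the other end. Which end is which varies. Origin: centre of the underside.
- piston: Bystander: loose aluminium piston, 62 mm in diameter, 40 mm high, standing in the tray beyond one end of the mats. Origin: centre of the underside. Not to be disturbed.

How it is judged (in metres and radians):
At the end, for the whole second after the job is handed in: Each gear lies flat, hub up (within 0.1 rad), at rest on a white disc, centres within 12 mm; counted from the bearing the order is largest to smallest. The piston was not moved 20 mm or tipped, and no gear was tipped over on the way ((horizontal distance between gear_b and disc_p below 0.012 m or horizontal distance between gear_b and disc_q below 0.012 m or horizontal distance between gear_b and disc_r below 0.012 m or horizontal distance between gear_b and disc_s below 0.012 m) and horizontal distance between gear_b and bearing between 0.05 and 0.11 m and height (world z) of each of gear_b, gear_d, gear_a, gear_c below 0.015 m and angle between each of gear_b, gear_d, gear_a, gear_c's own z axis and vertical below 0.1 rad and linear speed of each of gear_b, gear_d, gear_a, gear_c below 0.02 m/s and angular speed of each of gear_b, gear_d, gear_a, gear_c below 0.2 rad/s and (horizontal distance between gear_d and disc_p below 0.012 m or horizontal distance between gear_d and disc_q below 0.012 m or horizontal distance between gear_d and disc_r below 0.012 m or horizontal distance between gear_d and disc_s below 0.012 m) and horizontal distance between gear_d and bearing between 0.13 and 0.19 m and (horizontal distance between gear_a and disc_p below 0.012 m or horizontal distance between gear_a and disc_q below 0.012 m or horizontal distance between gear_a and disc_r below 0.012 m or horizontal distance between gear_a and disc_s below 0.012 m) and horizontal distance between gear_a and bearing between 0.21 and 0.27 m and (horizontal distance between gear_c and disc_p below 0.012 m or horizontal distance between gear_c and disc_q below 0.012 m or horizontal distance between gear_c and disc_r below 0.012 m or horizontal distance between gear_c and disc_s below 0.012 m) and horizontal distance between gear_c and bearing between 0.29 and 0.35 m); the robot touches nothing.
It fails at once if the piston is pushed or lifted more than 20 mm from where it stood (distance of piston from where it was at the start of the episode above 0.02 m).
It fails at once if the piston is tipped over (angle between piston's own z axis and vertical above 0.3 rad).
It fails at once if a gear is tipped over (angle between any of gear_b, gear_d, gear_a, gear_c's own z axis and vertical above 0.7 rad).
It also fails if it takes over 83 s, if anything falls off the work surface, if the arm or the gripper's body presses on something with over 40 N, if the wrist force passes 120 N, or if a joint passes its speed limit or range.

## Working session

There is one attempt and no reset: what is moved stays moved. The work goes in short steps, Python scripts to look and compute and a shell command to move; the robot and the scene stay as the last step left them, time stands still between calls to the robot, and variables do not carry over. Pictures are saved under pics/ and viewed, at most 14 in all, crops included, and the job is handed in when it is done.

```bash
ls; mkdir -p pics
python3 - <<'E'
from rig import r,cams
import cv2
print(r.sense(), r.finger_overhang)
for n in("scene","top"):
    f=cams.grab_frame(n); cv2.imwrite(f"pics/{n}0.png",f["image"][:,:,::-1]); print({k:v for k,v in f.items() if k!="image"})
E
```

```text
pics
{'clock': 0.0, 'qpos': array([ 1.22360101e+00,  3.53665219e-01,  1.63415430e+00, -1.42919639e-05,
        1.15521013e+00, -2.40668458e-03]), 'qvel': array([ 0.00029825, -0.00074514,  0.00081894, -0.00165023,  0.00088733,
        0.00044573]), 'joint_efforts': array([-8.92466360e-04, -6.05255055e+01, -3.42069376e+01, -4.95317988e-05,
        9.25761822e-03, -8.30492240e-06]), 'eef_pos': array([211.09812725, 587.77627292, 249.54237794]), 'tcp_rot': array([-3.14015562e+00,  9.60868023e-06,  2.79680981e+00]), 'contact_force': array([-0.69148025,  0.14992418,  0.27862766]), 'wrist_torque': array([ 0.04835539, -0.03830289,  0.04580896]), 'grasp_force': 0.0, 'opening': 0.9979338591049535} 19.0
{'fx': 511.65262133737787, 'fy': 511.65262133737787, 'cx': 284.4463605933262, 'cy': 207.41700160530272, 'position': array([834.87846293, 494.17784849, 957.29648262]), 'orientation': array([-2.59090563,  0.01356603,  2.587648  ])}
{'fx': 404.14722171147895, 'fy': 404.14722171147895, 'cx': 278.0840485586362, 'cy': 210.8911300172769, 'position': array([ 373.31697755,   -3.27136563, 1027.58369292]), 'orientation': array([-2.96752164, -0.00455707, -1.58718529])}
```

View pics/scene0.png

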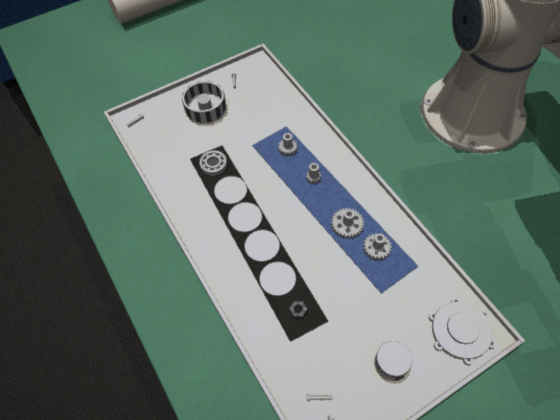

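View pics/top0.png

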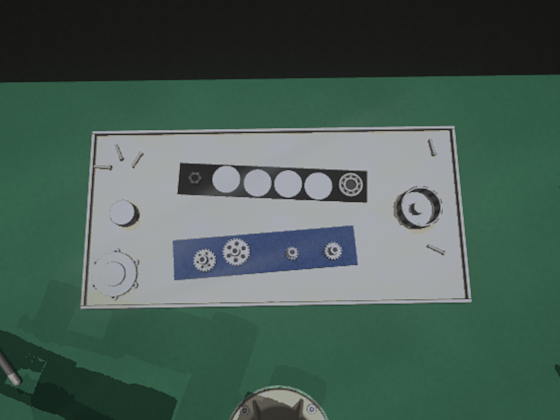

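The nut is at the left end of the row in the top view (195,178), the discs run from x=226 to 318 and the bearing is at (350,184). The gears are at (204,260), (236,250), (291,253) and (333,250), and the piston is at (122,212). Next I'll measure them.

```bash
cat > vis.py <<'E'
import cv2, numpy as np
from rig import cams
from scipy.spatial.transform import Rotation as R
def ground(f,uv,z):
    d=R.from_euler('xyz',f["orientation"]).as_matrix()@np.array([(uv[0]-f["cx"])/f["fx"],(uv[1]-f["cy"])/f["fy"],1])
    p=f["position"]; return p+d*(z-p[2])/d[2]
def project(f,P):
    c=R.from_euler('xyz',f["orientation"]).as_matrix().T@(np.array(P)-f["position"])
    return np.array([c[0]/c[2]*f["fx"]+f["cx"],c[1]/c[2]*f["fy"]+f["cy"]])
def blobs(f,mask,lo,hi):
    out=[]
    for c in cv2.findContours(mask.astype(np.uint8)*255,cv2.RETR_EXTERNAL,cv2.CHAIN_APPROX_NONE)[0]:
        a=cv2.contourArea(c)
        if lo<a<hi: out.append((a,c))
    return out
def pad(im,kind):
    im=im.astype(int); r,g,b=im[...,0],im[...,1],im[...,2]
    m=(b>1.35*r)&(b>1.25*g)&(b>50) if kind=="blue" else (im.max(2)<60)
    cs=cv2.findContours(cv2.morphologyEx(m.astype(np.uint8),cv2.MORPH_CLOSE,np.ones((3,3))),cv2.RETR_EXTERNAL,cv2.CHAIN_APPROX_NONE)[0]
    return m,cs
E
cat > meas.py <<'E'
from vis import *
for n in("top","scene"):
    f=cams.grab_frame(n); im=f["image"]
    m,cs=pad(im,"blue"); c=max(cs,key=cv2.contourArea)
    reg=np.zeros(m.shape,np.uint8); cv2.fillPoly(reg,[cv2.convexHull(c)],1)
    g=(reg>0)&~m; g=cv2.morphologyEx(g.astype(np.uint8),cv2.MORPH_OPEN,np.ones((3,3)))
    for a,c in blobs(f,g,60,3000):
        (u,v),rad=cv2.minEnclosingCircle(c); e=cv2.fitEllipse(c)
        print(n,"gear",int(a),np.round((u,v,rad),1),np.round(e[0],1),"ell@14",ground(f,e[0],14).round(1)[:2],"circ",ground(f,(u,v),14).round(1)[:2])
    w=im.min(2)>150
    for a,c in blobs(f,w,300,1600):
        e=cv2.fitEllipse(c)
        print(n,"white",int(a),np.round(e[0],1),np.round(e[1],1),ground(f,e[0],2).round(1)[:2])
E
python3 meas.py
python3 - <<'E'
import cv2,numpy as np
t=cv2.imread('pics/top0.png')[220:290,165:365];s=cv2.imread('pics/scene0.png')[120:290,240:430]
cv2.imwrite('pics/c1.png',np.vstack([cv2.resize(t,None,fx=4,fy=4)]));cv2.imwrite('pics/c2.png',cv2.resize(s,None,fx=3.5,fy=3.5))
E
```

```text
top gear 378 [204.4 259.9  11.8] [204.4 259.9] ell@14 [430.3 174.6] circ [430.4 174.8]
top gear 121 [291.2 253.1   7. ] [291.2 252.9] ell@14 [444.3 -41.9] circ [443.8 -42. ]
top gear 225 [332.5 250.4   9.2] [332.4 250.6] ell@14 [ 448.4 -145.3] circ [ 448.9 -145.5]
top gear 556 [235.9 251.8  14.2] [235.9 251.8] ell@14 [449.1  96.5] circ [449.3  96.4]
top white 310 [288.7 400.2] [15.6 53.2] [ 95.7 -28.7]
scene gear 554 [376.7 246.3  14.2] [376.8 246.1] ell@14 [429.  175.9] circ [429.6 176.3]
scene gear 742 [347.2 222.6  16.6] [347.1 222.6] ell@14 [448.6  97.8] circ [448.3  97.8]
scene gear 211 [314.  172.9  10.3] [313.3 173.5] ell@14 [438.9 -46.9] circ [436.6 -47.4]
scene gear 302 [287.3 144.   11.5] [287.2 144.9] ell@14 [ 445.3 -147.9] circ [ 443.6 -149.8]
```

View pics/c1.png

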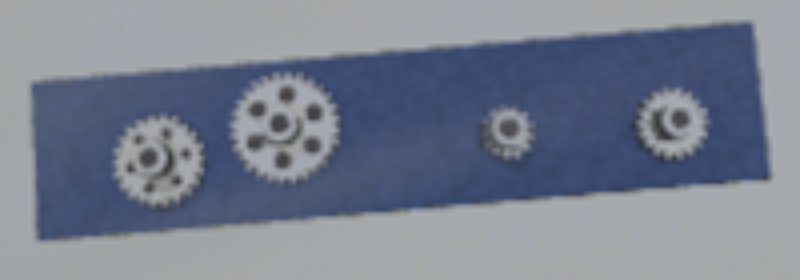

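View pics/c2.png

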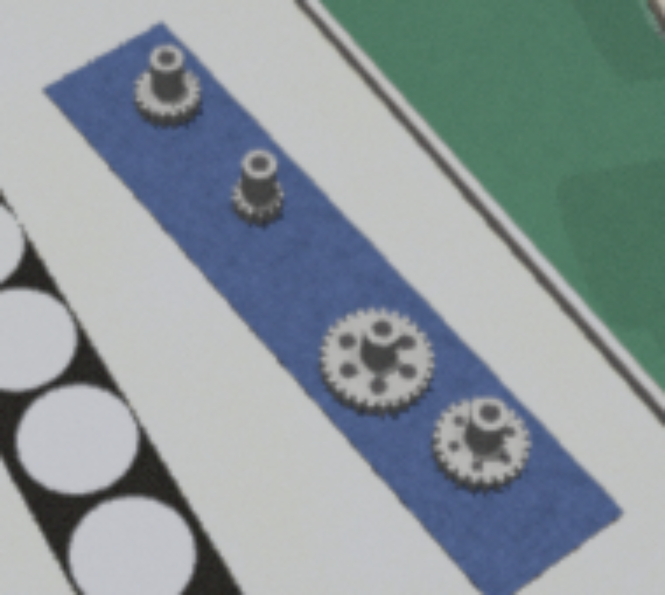

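The crops show all four gears upright with their hub tops visible. In the top crop these are at (151,159), (279,123), (510,128) and (680,119). I'll triangulate them and measure the discs.

Run:
```python
from vis import *
T=cams.grab_frame("top");S=cams.grab_frame("scene")
t=dict(d=(151,159),b=(279,123),c=(510,128),a=(680,119)); s=dict(a=(167,59),c=(259,164),b=(382,329),d=(490,413))
for k in t:
    a=ground(T,((t[k][0]+.5)/4+164.5,(t[k][1]+.5)/4+219.5),46);b=ground(S,((s[k][0]+.5)/3.5+239.5,(s[k][1]+.5)/3.5+119.5),46); print(k,a.round(1)[:2],b.round(1)[:2])
for n,f,roi in(("top",T,(slice(160,207),slice(176,370))),("scene",S,(slice(140,345),slice(185,332)))):
    im=f["image"]; mx=im.max(2); dark=(mx<70).astype(np.uint8); dark2=np.zeros_like(dark); dark2[roi]=dark[roi]
    c=max(cv2.findContours(dark2,cv2.RETR_EXTERNAL,cv2.CHAIN_APPROX_NONE)[0],key=cv2.contourArea)
    reg=np.zeros_like(dark); cv2.fillPoly(reg,[cv2.convexHull(c)],1)
    w=(reg>0)&(mx>110)
    for a,c in blobs(f,w,60,3000):
        e=cv2.fitEllipse(cv2.convexHull(c)); print(n,int(a),np.round(e[0],1),np.round(e[1],1),ground(f,e[0],2).round(1)[:2])
print(ground(T,(122,212),40).round(),ground(S,(394,356),40).round())
```

```text
d [429.9 174. ] [426.5 174.5]
b [450.4  96.9] [446.2  95.6]
c [445.1 -43. ] [441.3 -43.8]
a [ 448.9 -146.2] [ 445.4 -146.4]
top 98 [265.8 186. ] [ 8.1 22.8] [619.8  20.1]
top 400 [350.4 184.1] [22.7 23.6] [ 621.6 -200.6]
top 566 [317.2 186.3] [27.4 30.2] [ 617.  -113.9]
top 565 [287.7 183.4] [27.  27.9] [626.  -37.1]
scene 920 [277.3 278.1] [33.8 36.2] [637.6 123.3]
scene 822 [261.7 245. ] [31.2 35.1] [626.3  41.7]
scene 740 [244.6 216.6] [29.1 33.8] [622.6 -37.8]
scene 673 [230.2 189.5] [27.3 32.9] [ 615.4 -116.6]
scene 424 [212.6 160.8] [21.9 26.5] [ 611.8 -209. ]
[550. 376.  40.] [547. 377.  40.]
```

```bash
cat > go.py <<'E'
import sys,numpy as np
from rig import r
from scipy.spatial.transform import Rotation as R
# usage: go.py x y z (mm): shift/turn in tool axes to target, pointing down, yaw pi/2
s=r.sense(); M=R.from_euler('xyz',s["tcp_rot"])
t=np.array([float(a) for a in sys.argv[1:4]])
print("shift m",(M.inv().apply(t-s["eef_pos"])/1000).round(4),"turn",(M.inv()*R.from_euler('xyz',[np.pi,0,np.pi/2])).as_rotvec().round(4),
 "at",s["eef_pos"].round(1),"t",s["clock"],"open",round(s["opening"],3),"grip",s["grasp_force"],"F",s["contact_force"].round(1))
E
python3 go.py 428 174 150
python3 -m crank '[[-0.17,-0.158,0,0,0,0.6,0.4],[-0.17,-0.158,0,0,0,0.6,0.4],[-0.17,-0.158,0,0,0,0.6,0.4],[-0.17,-0.158,0,0,0,0.6,0.4],[-0.17,-0.158,0,0,0,0.6,0.4]]' 60
python3 go.py 428 174 150
```

```text
shift m [-0.344  -0.3164  0.1002] turn [-4.000e-04  3.000e-04  1.226e+00] at [211.2 588.1 250. ] t 0.3 open 1.0 grip 0.0 F [-0.3  0.3  0.2]
clock: 0.8
eef_pos: [318.5, 379.3, 250.3]
tcp_rot: [-3.141, 0.001, 2.191]
contact_force: [-0.3, 0.3, -0.8]
opening: 0.599
grasp_force: 0.0
shift m [-0.2306 -0.0301  0.1004] turn [-1.000e-04  8.000e-04  6.201e-01] at [318.5 379.3 250.3] t 0.8 open 0.599 grip 0.0 F [-0.3  0.3 -0.8]
```

```bash
python3 -m crank '[[-0.231,-0.03,0.05,0,0,0.62,0.4],[-0.231,-0.03,0.05,0,0,0.62,0.4],[-0.231,-0.03,0.1,0,0,0.62,0.4],[-0.231,-0.03,0.1,0,0,0.62,0.4],[-0.231,-0.03,0.1,0,0,0.62,0.4]]'
python3 go.py 428.2 174.2 100
```

```text
clock: 1.3
eef_pos: [427.0, 180.7, 153.2]
tcp_rot: [3.14, -0.001, 1.571]
contact_force: [2.2, 0.3, -1.1]
opening: 0.6
grasp_force: 0.0
shift m [-0.0065  0.0012  0.0532] turn [ 0.0013 -0.0006  0.0007] at [427.  180.7 153.2] t 1.3 open 0.6 grip 0.0 F [ 2.2  0.3 -1.1]
```

```bash
python3 -m crank '[[0,0,0.04,0,0,0,0.4],[0,0,0.05,0,0,0,0.4],[0,0,0.05,0,0,0,0.4],[0,0,0.05,0,0,0,0.4]]'
python3 go.py 428.2 174.2 38
python3 - <<'E'
from vis import *
f=cams.grab_frame("scene");g=cams.grab_frame("top");cv2.imwrite('pics/s1.png',np.hstack([cv2.resize(f["image"][180:300,310:440],(400,369)),cv2.resize(g["image"][215:295,165:252],(400,369))])[:,:,::-1])
E
```

```text
clock: 1.7
eef_pos: [426.5, 183.2, 104.6]
tcp_rot: [3.141, -0.0, 1.578]
contact_force: [0.1, 0.7, 0.6]
opening: 0.598
grasp_force: 0.0
shift m [-0.009   0.0016  0.0666] turn [ 0.0007 -0.0004  0.0073] at [426.5 183.2 104.6] t 1.7 open 0.598 grip 0.0 F [0.1 0.7 0.6]
```

View pics/s1.png

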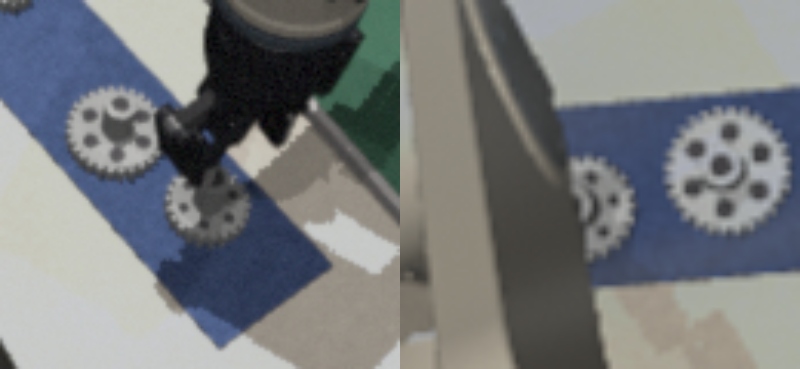

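The fingers are over gear d, about 9 mm off in y, and the hub is between them in x. I'll centre and descend.

```bash
python3 -m crank '[[-0.009,0.0015,0,0,0,0,0.4],[-0.009,0.0015,0.03,0,0,0,0.4],[-0.009,0.0015,0.055,0,0,0,0.4],[-0.009,0.0015,0.065,0,0,0,0.4],[-0.009,0.0015,0.065,0,0,0,0.4]]'
python3 go.py 428.2 174.2 39; 
python3 -m crank '[[0,0,0,0,0,0,1],[0,0,0,0,0,0,1],[0,0,0,0,0,0,1],[0,0,0,0,0,0,1],[0,0,0,0,0,0,1]]' 60
python3 go.py 428.2 174.2 39
```

```text
clock: 2.3
eef_pos: [427.7, 173.1, 38.4]
tcp_rot: [-3.141, 0.0, 1.577]
contact_force: [1.1, -0.3, -0.5]
opening: 0.599
grasp_force: 0.0
shift m [ 0.0011  0.0005 -0.0006] turn [-0.0006  0.0004  0.0065] at [427.7 173.1  38.4] t 2.3 open 0.599 grip 0.0 F [ 1.1 -0.3 -0.5]
clock: 2.8
eef_pos: [430.0, 174.1, 41.2]
tcp_rot: [3.137, -0.002, 1.577]
contact_force: [-1.1, -0.4, 22.7]
opening: 0.241
grasp_force: 67.9
shift m [ 0.0001 -0.0018  0.0022] turn [ 0.0045 -0.0017  0.0064] at [430.  174.1  41.2] t 2.8 open 0.241 grip 67.91037257033167 F [-1.1 -0.4 22.7]
```

```bash
python3 -m crank '[[0,0,-0.02,0,0,0,1],[0,0,-0.05,0,0,0,1],[0,0,-0.08,0,0,0,1],[0,0,-0.08,0,0,0,1]]' 60
python3 go.py 624.3 -37.4 120
```

```text
clock: 3.2
eef_pos: [430.0, 174.2, 122.4]
tcp_rot: [3.135, -0.002, 1.577]
contact_force: [0.7, 0.1, -3.8]
opening: 0.24
grasp_force: 65.0
shift m [-0.2128  0.193   0.0031] turn [ 0.0063 -0.0025  0.0063] at [430.  174.2 122.4] t 3.2 open 0.24 grip 65.01291768770898 F [ 0.7  0.1 -3.8]
```

```bash
python3 -m crank '[[-0.025,0.023,0,0,0,0,1],[-0.055,0.05,0,0,0,0,1],[-0.085,0.077,0,0,0,0,1],[-0.115,0.105,0,0,0,0,1],[-0.14,0.127,0,0,0,0,1]]'
python3 -m crank '[[-0.02,0.018,0,0,0,0,1],[-0.04,0.036,0,0,0,0,1],[-0.055,0.05,0,0,0,0,1],[-0.065,0.06,0,0,0,0,1],[-0.07,0.065,0,0,0,0,1]]'
python3 -m crank '[[0,0,0,0,0,0,1],[0,0,0,0,0,0,1]]'
python3 go.py 624.3 -37.4 70
python3 - <<'E'
from vis import *
f=cams.grab_frame("scene");cv2.imwrite('pics/s2.png',cv2.resize(f["image"][60:340,150:430],(560,560))[:,:,::-1])
E
```

```text
clock: 3.7
eef_pos: [556.5, 32.3, 117.9]
tcp_rot: [-3.141, 0.0, 1.577]
contact_force: [1.3, 0.2, -3.9]
opening: 0.239
grasp_force: 65.3
clock: 4.2
eef_pos: [621.2, -36.3, 117.9]
tcp_rot: [-3.141, -0.0, 1.576]
contact_force: [-0.4, -0.2, -3.8]
opening: 0.238
grasp_force: 65.4
clock: 4.4
eef_pos: [620.2, -35.0, 118.3]
tcp_rot: [-3.14, -0.0, 1.577]
contact_force: [-0.4, 0.2, -3.5]
opening: 0.237
grasp_force: 65.4
shift m [-0.0025  0.0042  0.0482] turn [-0.0012 -0.0003  0.0063] at [620.2 -35.  118.3] t 4.4 open 0.237 grip 65.35035786044318 F [-0.4  0.2 -3.5]
```

View pics/s2.png

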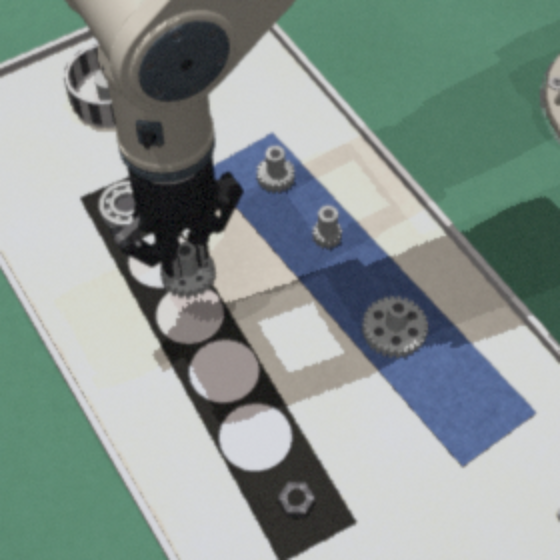

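Gear d is held upright above disc 2. Now I'll lower it.

```bash
python3 -m crank '[[-0.0025,0.004,0.02,0,0,0,1],[-0.0025,0.004,0.045,0,0,0,1],[-0.0025,0.004,0.06,0,0,0,1],[-0.0025,0.004,0.068,0,0,0,1],[-0.0025,0.004,0.068,0,0,0,1]]'
python3 go.py 624.3 -37.4 43.5
```

```text
clock: 4.95
eef_pos: [624.1, -37.7, 49.7]
tcp_rot: [-3.14, -0.0, 1.577]
contact_force: [0.6, 0.5, -3.9]
opening: 0.238
grasp_force: 65.3
shift m [0.0003 0.0002 0.0062] turn [-0.0021 -0.0002  0.0063] at [624.1 -37.7  49.7] t 4.95 open 0.238 grip 65.32124935125466 F [ 0.6  0.5 -3.9]
```

```bash
python3 -m crank '[[0,0,0.002,0,0,0,1],[0,0,0.004,0,0,0,1],[0,0,0.005,0,0,0,1],[0,0,0.006,0,0,0,1],[0,0,0.006,0,0,0,1]]'
python3 go.py 624.3 -37.4 43.5
```

```text
clock: 5.45
eef_pos: [625.1, -38.1, 44.7]
tcp_rot: [3.141, 0.0, 1.577]
contact_force: [-0.6, -0.3, -4.7]
opening: 0.239
grasp_force: 65.3
shift m [ 0.0007 -0.0008  0.0012] turn [0.0002 0.     0.0059] at [625.1 -38.1  44.7] t 5.45 open 0.239 grip 65.31590624072123 F [-0.6 -0.3 -4.7]
```

```bash
python3 -m crank '[[0,0,0.001,0,0,0,1],[0,0,0.002,0,0,0,1],[0,0,0.003,0,0,0,1],[0,0,0.003,0,0,0,1]]'
python3 go.py 624.3 -37.4 43.5
```

```text
clock: 5.85
eef_pos: [625.1, -38.1, 43.3]
tcp_rot: [3.141, 0.0, 1.577]
contact_force: [-7.1, -0.5, 14.5]
opening: 0.235
grasp_force: 70.1
shift m [ 0.0007 -0.0008 -0.0002] turn [0.0002 0.0001 0.006 ] at [625.1 -38.1  43.3] t 5.85 open 0.235 grip 70.14140616432996 F [-7.1 -0.5 14.5]
```

```bash
python3 -m crank '[[0,0,-0.001,0,0,0,0.6],[0,0,-0.001,0,0,0,0.5],[0,0,-0.001,0,0,0,0.4],[0,0,-0.02,0,0,0,0.4],[0,0,-0.05,0,0,0,0.4]]'
python3 -m crank '[[0,0,-0.04,0,0,0,0.4],[0.04,-0.05,-0.05,0,0,0,0.4],[0.075,-0.08,-0.05,0,0,0,0.4],[0.105,-0.11,-0.05,0,0,0,0.4],[0.134,-0.14,-0.05,0,0,0,0.4]]'
python3 go.py 448.3 96.2 90
python3 - <<'E'
from vis import *
for n in("scene","top"):
    f=cams.grab_frame(n);cv2.imwrite(f'pics/{n}3.png',f["image"][:,:,::-1])
a=cv2.imread('pics/scene3.png')[130:350,180:420];b=cv2.imread('pics/top3.png')[150:290,160:380]
cv2.imwrite('pics/s3.png',np.hstack([cv2.resize(a,(400,367)),cv2.resize(b,(400,367))]))
E
```

```text
clock: 6.35
eef_pos: [623.5, -38.0, 90.2]
tcp_rot: [-3.138, -0.0, 1.577]
contact_force: [-0.1, -0.8, 0.1]
opening: 0.599
grasp_force: 0.0
clock: 6.85
eef_pos: [482.6, 96.2, 141.7]
tcp_rot: [3.141, -0.0, 1.576]
contact_force: [0.9, -0.1, 0.3]
opening: 0.6
grasp_force: 0.0
shift m [ 0.0002 -0.0343  0.0517] turn [ 0.0003 -0.0003  0.0056] at [482.6  96.2 141.7] t 6.85 open 0.6 grip 0.0 F [ 0.9 -0.1  0.3]
```

View pics/s3.png

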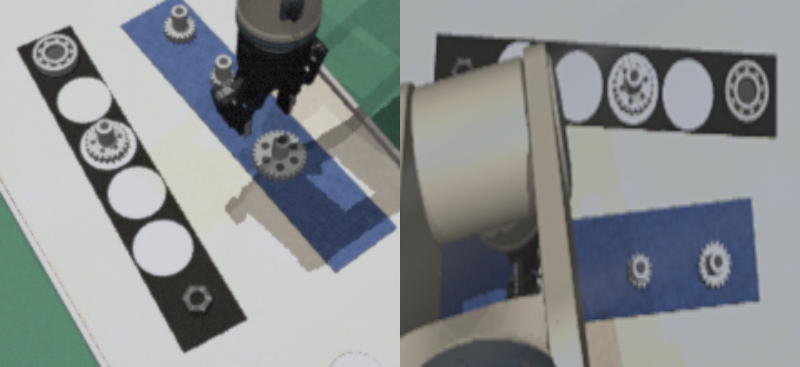

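Gear d sits centred on disc 2, next but one to the bearing. Next is gear b.

```bash
python3 -m crank '[[0,-0.02,0.02,0,0,0,0.4],[0,-0.034,0.05,0,0,0,0.4],[0,-0.034,0.05,0,0,0,0.4],[0,-0.034,0.05,0,0,0,0.4]]'
python3 go.py 448.8 96.2 43
```

```text
clock: 7.35
eef_pos: [450.9, 94.8, 91.8]
tcp_rot: [-3.141, 0.0, 1.577]
contact_force: [0.3, 0.4, 0.3]
opening: 0.603
grasp_force: 0.0
shift m [ 0.0015 -0.002   0.0488] turn [-0.0004  0.0002  0.006 ] at [450.9  94.8  91.8] t 7.35 open 0.603 grip 0.0 F [0.3 0.4 0.3]
```

```bash
python3 -m crank '[[0.001,-0.002,0.02,0,0,0,0.4],[0.001,-0.002,0.04,0,0,0,0.4],[0.001,-0.002,0.048,0,0,0,0.4],[0.001,-0.002,0.048,0,0,0,0.4]]'
python3 -m crank '[[0,0,0,0,0,0,1],[0,0,0,0,0,0,1],[0,0,0,0,0,0,1],[0,0,0,0,0,0,1],[0,0,0,0,0,0,1]]' 60
python3 -m crank '[[0,0,-0.02,0,0,0,1],[0,0,-0.05,0,0,0,1],[0,0,-0.08,0,0,0,1],[0,0,-0.08,0,0,0,1]]' 60
python3 go.py 617.1 -116.3 118
```

```text
clock: 7.75
eef_pos: [449.1, 95.8, 43.6]
tcp_rot: [-3.142, 0.0, 1.576]
contact_force: [0.8, -0.4, -0.7]
opening: 0.597
grasp_force: 0.0
clock: 8.25
eef_pos: [449.2, 96.0, 44.7]
tcp_rot: [3.14, -0.0, 1.577]
contact_force: [1.0, -1.0, 5.8]
opening: 0.24
grasp_force: 58.4
clock: 8.65
eef_pos: [450.5, 96.3, 127.1]
tcp_rot: [3.135, -0.001, 1.577]
contact_force: [0.6, -0.2, -4.1]
opening: 0.234
grasp_force: 59.9
shift m [-0.2137  0.1653  0.0099] turn [ 0.0063 -0.0013  0.006 ] at [450.5  96.3 127.1] t 8.65 open 0.234 grip 59.873056411743164 F [ 0.6 -0.2 -4.1]
```

```bash
python3 -m crank '[[-0.025,0.02,0,0,0,0,1],[-0.055,0.042,0,0,0,0,1],[-0.085,0.066,0,0,0,0,1],[-0.115,0.089,0,0,0,0,1],[-0.14,0.108,0,0,0,0,1]]'
python3 -m crank '[[-0.02,0.015,0,0,0,0,1],[-0.04,0.031,0,0,0,0,1],[-0.055,0.043,0,0,0,0,1],[-0.065,0.05,0,0,0,0,1],[-0.073,0.057,0,0,0,0,1]]'
python3 -m crank '[[0,0,0,0,0,0,1],[0,0,0,0,0,0,1]]'
python3 go.py 617.1 -116.3 55
```

```text
clock: 9.15
eef_pos: [557.6, -45.1, 122.6]
tcp_rot: [-3.141, 0.0, 1.576]
contact_force: [0.1, -0.2, -5.3]
opening: 0.236
grasp_force: 59.7
clock: 9.65
eef_pos: [614.0, -116.6, 122.5]
tcp_rot: [-3.14, -0.0, 1.576]
contact_force: [-0.6, -0.3, -4.5]
opening: 0.238
grasp_force: 59.8
clock: 9.85
eef_pos: [613.9, -115.6, 123.2]
tcp_rot: [-3.141, -0.0, 1.577]
contact_force: [0.4, -0.1, -3.7]
opening: 0.238
grasp_force: 59.8
shift m [-0.0007  0.0033  0.0682] turn [-0.0011 -0.0004  0.006 ] at [ 613.9 -115.6  123.2] t 9.85 open 0.238 grip 59.76844668388367 F [ 0.4 -0.1 -3.7]
```

```bash
python3 -m crank '[[-0.001,0.003,0.02,0,0,0,1],[-0.001,0.003,0.045,0,0,0,1],[-0.001,0.003,0.06,0,0,0,1],[-0.001,0.003,0.068,0,0,0,1],[-0.001,0.003,0.068,0,0,0,1]]'
python3 -m crank '[[0,0,0.002,0,0,0,1],[0,0,0.004,0,0,0,1],[0,0,0.006,0,0,0,1],[0,0,0.007,0,0,0,1],[0,0,0.007,0,0,0,1]]'
python3 go.py 617.1 -116.3 46.5
```

```text
clock: 10.35
eef_pos: [616.6, -116.6, 54.6]
tcp_rot: [-3.14, -0.0, 1.577]
contact_force: [0.6, -0.3, -4.4]
opening: 0.239
grasp_force: 59.8
clock: 10.85
eef_pos: [617.5, -117.1, 48.7]
tcp_rot: [3.142, -0.0, 1.577]
contact_force: [1.3, -0.2, -4.3]
opening: 0.236
grasp_force: 59.8
shift m [ 0.0008 -0.0004  0.0022] turn [ 0.0001 -0.      0.0059] at [ 617.5 -117.1   48.7] t 10.85 open 0.236 grip 59.759345054626465 F [ 1.3 -0.2 -4.3]
```

```bash
python3 -m crank '[[0,0,0.001,0,0,0,1],[0,0,0.002,0,0,0,1],[0,0,0.002,0,0,0,1]]'
python3 -m crank '[[0,0,0.001,0,0,0,1],[0,0,0.0015,0,0,0,1],[0,0,0.0015,0,0,0,1]]'
```

```text
clock: 11.15
eef_pos: [617.6, -117.2, 46.8]
tcp_rot: [3.141, 0.0, 1.577]
contact_force: [-0.8, 0.2, -1.2]
opening: 0.236
grasp_force: 60.3
clock: 11.45
eef_pos: [617.6, -117.1, 46.7]
tcp_rot: [3.141, 0.0, 1.577]
contact_force: [-6.3, 1.0, 14.8]
opening: 0.237
grasp_force: 62.1
```

```bash
python3 -m crank '[[0,0,-0.001,0,0,0,0.6],[0,0,-0.001,0,0,0,0.5],[0,0,-0.001,0,0,0,0.4],[0,0,-0.02,0,0,0,0.4],[0,0,-0.05,0,0,0,0.4]]'
python3 -m crank '[[0,0,-0.04,0,0,0,0.4],[-0.005,-0.04,-0.04,0,0,0,0.4],[-0.012,-0.08,-0.04,0,0,0,0.4],[-0.02,-0.12,-0.04,0,0,0,0.4],[-0.028,-0.15,-0.04,0,0,0,0.4]]'
python3 -m crank '[[0,-0.01,0.02,0,0,0,0.4],[0,-0.02,0.04,0,0,0,0.4],[0,-0.02,0.04,0,0,0,0.4]]'
python3 go.py 447.7 -146.3 43
```

```text
clock: 11.95
eef_pos: [616.1, -116.8, 93.6]
tcp_rot: [-3.138, -0.001, 1.577]
contact_force: [0.4, 0.3, 0.8]
opening: 0.6
grasp_force: 0.0
clock: 12.45
eef_pos: [465.2, -145.9, 134.9]
tcp_rot: [-3.141, -0.0, 1.577]
contact_force: [-0.2, 0.5, -0.0]
opening: 0.6
grasp_force: 0.0
clock: 12.75
eef_pos: [445.0, -145.6, 93.4]
tcp_rot: [-3.137, -0.001, 1.576]
contact_force: [-0.5, -0.1, -0.4]
opening: 0.603
grasp_force: 0.0
shift m [-0.0008  0.0029  0.0504] turn [-0.0043 -0.0014  0.0054] at [ 445.  -145.6   93.4] t 12.75 open 0.603 grip 0.0 F [-0.5 -0.1 -0.4]
```

Then I'll grasp gear a and carry it to disc 3 at (628, 42).

```bash
python3 -m crank '[[-0.001,0.002,0.02,0,0,0,0.4],[-0.001,0.002,0.04,0,0,0,0.4],[-0.001,0.002,0.05,0,0,0,0.4],[-0.001,0.002,0.05,0,0,0,0.4]]'
python3 -m crank '[[0,0,0,0,0,0,1],[0,0,0,0,0,0,1],[0,0,0,0,0,0,1],[0,0,0,0,0,0,1],[0,0,0,0,0,0,1]]' 60
python3 -m crank '[[0,0,-0.02,0,0,0,1],[0,0,-0.05,0,0,0,1],[0,0,-0.08,0,0,0,1],[0,0,-0.08,0,0,0,1]]' 60
python3 go.py 628 42 125
```

```text
clock: 13.15
eef_pos: [449.6, -146.9, 44.5]
tcp_rot: [-3.14, -0.001, 1.577]
contact_force: [-0.3, -0.1, -0.3]
opening: 0.601
grasp_force: 0.0
clock: 13.65
eef_pos: [450.1, -147.2, 46.1]
tcp_rot: [3.14, 0.0, 1.577]
contact_force: [-0.9, 0.6, 6.1]
opening: 0.236
grasp_force: 58.5
clock: 14.05
eef_pos: [452.0, -147.9, 128.8]
tcp_rot: [3.135, 0.002, 1.577]
contact_force: [0.6, -0.0, -2.5]
opening: 0.237
grasp_force: 59.0
shift m [0.1888 0.1771 0.0046] turn [0.0065 0.0022 0.006 ] at [ 452.  -147.9  128.8] t 14.05 open 0.237 grip 58.95287096500397 F [ 0.6 -0.  -2.5]
```

```bash
python3 -m crank '[[0.025,0.023,0,0,0,0,1],[0.05,0.047,0,0,0,0,1],[0.08,0.075,0,0,0,0,1],[0.105,0.099,0,0,0,0,1],[0.13,0.122,0,0,0,0,1]]'
python3 -m crank '[[0.02,0.018,0,0,0,0,1],[0.035,0.033,0,0,0,0,1],[0.047,0.044,0,0,0,0,1],[0.054,0.051,0,0,0,0,1],[0.059,0.055,0,0,0,0,1]]'
python3 -m crank '[[0,0,0,0,0,0,1],[0,0,0,0,0,0,1]]'
python3 go.py 628 42 55
```

```text
clock: 14.55
eef_pos: [571.4, -15.0, 124.4]
tcp_rot: [-3.141, 0.0, 1.577]
contact_force: [0.3, -1.0, -2.4]
opening: 0.236
grasp_force: 59.1
clock: 15.05
eef_pos: [625.6, 43.2, 124.6]
tcp_rot: [-3.141, 0.0, 1.577]
contact_force: [0.2, -0.5, -1.9]
opening: 0.236
grasp_force: 59.1
clock: 15.25
eef_pos: [624.9, 42.4, 124.9]
tcp_rot: [-3.141, 0.0, 1.577]
contact_force: [0.1, 0.3, -2.1]
opening: 0.235
grasp_force: 59.1
shift m [-0.0004  0.0031  0.0699] turn [-0.0007  0.0002  0.0057] at [624.9  42.4 124.9] t 15.25 open 0.235 grip 59.143195152282715 F [ 0.1  0.3 -2.1]
```

Next I'll lower it, since grasp height 46 means contact at about 48.

```bash
python3 -m crank '[[0,0.003,0.02,0,0,0,1],[0,0.003,0.045,0,0,0,1],[0,0.003,0.06,0,0,0,1],[0,0.003,0.07,0,0,0,1],[0,0.003,0.07,0,0,0,1]]'
python3 -m crank '[[0,0,0.002,0,0,0,1],[0,0,0.004,0,0,0,1],[0,0,0.005,0,0,0,1],[0,0,0.006,0,0,0,1],[0,0,0.006,0,0,0,1]]'
python3 -m crank '[[0,0,0.001,0,0,0,1],[0,0,0.0015,0,0,0,1],[0,0,0.0015,0,0,0,1]]'
python3 go.py 628 42 48
```

```text
clock: 15.75
eef_pos: [627.5, 42.6, 53.9]
tcp_rot: [-3.139, 0.0, 1.576]
contact_force: [0.3, 0.4, -1.8]
opening: 0.231
grasp_force: 59.1
clock: 16.25
eef_pos: [628.6, 43.0, 49.3]
tcp_rot: [3.141, 0.0, 1.577]
contact_force: [-0.0, -0.4, -2.1]
opening: 0.239
grasp_force: 59.1
clock: 16.55
eef_pos: [628.7, 43.0, 48.2]
tcp_rot: [3.141, -0.0, 1.577]
contact_force: [-2.1, -0.3, 4.6]
opening: 0.237
grasp_force: 60.0
shift m [-0.001  -0.0007  0.0002] turn [ 0.0004 -0.0001  0.006 ] at [628.7  43.   48.2] t 16.55 open 0.237 grip 60.0481116771698 F [-2.1 -0.3  4.6]
```

```bash
python3 -m crank '[[0,0,0,0,0,0,0.6],[0,0,0,0,0,0,0.5],[0,0,0,0,0,0,0.4],[0,0,-0.02,0,0,0,0.4],[0,0,-0.05,0,0,0,0.4]]'
python3 -m crank '[[0,0,-0.04,0,0,0,0.4],[-0.02,-0.04,-0.04,0,0,0,0.4],[-0.04,-0.08,-0.04,0,0,0,0.4],[-0.06,-0.12,-0.04,0,0,0,0.4],[-0.08,-0.16,-0.04,0,0,0,0.4]]'
python3 -m crank '[[-0.005,-0.02,0.01,0,0,0,0.4],[-0.006,-0.024,0.04,0,0,0,0.4],[-0.006,-0.024,0.04,0,0,0,0.4]]'
python3 go.py 444.5 -43.4 43
```

```text
clock: 17.05
eef_pos: [627.1, 42.9, 96.3]
tcp_rot: [-3.138, 0.0, 1.577]
contact_force: [0.4, -0.0, 0.8]
opening: 0.603
grasp_force: 0.0
clock: 17.55
eef_pos: [467.4, -38.5, 137.6]
tcp_rot: [3.141, 0.0, 1.577]
contact_force: [0.6, -0.6, -0.4]
opening: 0.6
grasp_force: 0.0
clock: 17.85
eef_pos: [442.3, -44.2, 95.7]
tcp_rot: [-3.137, -0.0, 1.576]
contact_force: [-0.2, -0.3, 0.2]
opening: 0.599
grasp_force: 0.0
shift m [0.0008 0.0024 0.0527] turn [-0.0045 -0.0005  0.0052] at [442.3 -44.2  95.7] t 17.85 open 0.599 grip 0.0 F [-0.2 -0.3  0.2]
```

```bash
python3 -m crank '[[0.001,0.001,0.02,0,0,0,0.4],[0.001,0.001,0.04,0,0,0,0.4],[0.001,0.001,0.052,0,0,0,0.4],[0.001,0.001,0.052,0,0,0,0.4]]'
python3 -m crank '[[0,0,0,0,0,0,1],[0,0,0,0,0,0,1],[0,0,0,0,0,0,1],[0,0,0,0,0,0,1],[0,0,0,0,0,0,1]]' 60
python3 -m crank '[[0,0,-0.02,0,0,0,1],[0,0,-0.05,0,0,0,1],[0,0,-0.08,0,0,0,1],[0,0,-0.08,0,0,0,1]]' 60
python3 go.py 639.3 123.6 125
```

```text
clock: 18.25
eef_pos: [445.8, -42.9, 44.9]
tcp_rot: [-3.14, -0.0, 1.577]
contact_force: [-0.5, 0.6, 0.0]
opening: 0.602
grasp_force: 0.0
clock: 18.75
eef_pos: [446.6, -43.1, 46.6]
tcp_rot: [3.14, 0.0, 1.577]
contact_force: [-1.9, 0.7, 7.3]
opening: 0.234
grasp_force: 58.5
clock: 19.15
eef_pos: [448.5, -43.4, 129.3]
tcp_rot: [3.135, 0.001, 1.577]
contact_force: [0.3, -0.2, -0.8]
opening: 0.235
grasp_force: 58.8
shift m [0.1659 0.1917 0.0054] turn [0.0068 0.0007 0.006 ] at [448.5 -43.4 129.3] t 19.15 open 0.235 grip 58.848060965538025 F [ 0.3 -0.2 -0.8]
```

```bash
python3 -m crank '[[0.023,0.026,0,0,0,0,1],[0.046,0.052,0,0,0,0,1],[0.07,0.08,0,0,0,0,1],[0.092,0.106,0,0,0,0,1],[0.113,0.13,0,0,0,0,1]]'
python3 -m crank '[[0.018,0.02,0,0,0,0,1],[0.032,0.037,0,0,0,0,1],[0.043,0.049,0,0,0,0,1],[0.049,0.056,0,0,0,0,1],[0.053,0.061,0,0,0,0,1]]'
python3 -m crank '[[0,0,0,0,0,0,1],[0,0,0,0,0,0,1]]'
python3 go.py 639.3 123.6 55
```

```text
clock: 19.65
eef_pos: [576.2, 71.8, 125.1]
tcp_rot: [-3.141, 0.0, 1.577]
contact_force: [-0.2, 0.6, -2.2]
opening: 0.235
grasp_force: 59.0
clock: 20.15
eef_pos: [635.9, 124.3, 124.9]
tcp_rot: [-3.141, 0.0, 1.577]
contact_force: [0.6, 0.7, -2.5]
opening: 0.235
grasp_force: 59.0
clock: 20.35
eef_pos: [635.4, 123.5, 125.3]
tcp_rot: [-3.141, 0.0, 1.577]
contact_force: [0.1, -0.8, -1.2]
opening: 0.235
grasp_force: 59.0
shift m [0.0001 0.0039 0.0703] turn [-0.0008  0.0003  0.0058] at [635.4 123.5 125.3] t 20.35 open 0.235 grip 58.98632884025574 F [ 0.1 -0.8 -1.2]
```

```bash
python3 -m crank '[[0,0.003,0.02,0,0,0,1],[0,0.003,0.045,0,0,0,1],[0,0.003,0.06,0,0,0,1],[0,0.003,0.07,0,0,0,1],[0,0.003,0.07,0,0,0,1]]'
python3 -m crank '[[0,0,0.002,0,0,0,1],[0,0,0.004,0,0,0,1],[0,0,0.005,0,0,0,1],[0,0,0.006,0,0,0,1],[0,0,0.006,0,0,0,1]]'
python3 -m crank '[[0,0,0.001,0,0,0,1],[0,0,0.0015,0,0,0,1],[0,0,0.0015,0,0,0,1]]'
python3 go.py 639.3 123.6 48.5
```

```text
clock: 20.85
eef_pos: [638.0, 123.6, 54.3]
tcp_rot: [-3.139, 0.0, 1.577]
contact_force: [-0.2, -0.1, -0.9]
opening: 0.234
grasp_force: 59.0
clock: 21.35
eef_pos: [639.1, 124.1, 49.8]
tcp_rot: [3.141, -0.0, 1.577]
contact_force: [-0.8, -0.0, -1.7]
opening: 0.239
grasp_force: 59.0
clock: 21.65
eef_pos: [639.2, 124.1, 48.7]
tcp_rot: [3.141, -0.0, 1.577]
contact_force: [-2.2, -0.3, 4.2]
opening: 0.239
grasp_force: 59.7
shift m [-0.0005  0.0001  0.0002] turn [ 0.0004 -0.0001  0.006 ] at [639.2 124.1  48.7] t 21.65 open 0.239 grip 59.699342250823975 F [-2.2 -0.3  4.2]
```

Contact. I'll release, retreat up and back towards the base, and check.

```bash
python3 -m crank '[[0,0,0,0,0,0,0.6],[0,0,0,0,0,0,0.5],[0,0,0,0,0,0,0.4],[0,0,-0.02,0,0,0,0.4],[0,0,-0.05,0,0,0,0.4]]'
python3 -m crank '[[0,0,-0.05,0,0,0,0.4],[0,-0.04,-0.08,0,0,0,0.4],[0,-0.08,-0.1,0,0,0,0.4],[0,-0.12,-0.12,0,0,0,0.4],[0,-0.16,-0.14,0,0,0,0.4]]'
python3 -m crank '[[0,-0.04,0,0,0,0,0.4],[0,-0.08,0,0,0,0,0.4],[0,-0.12,0,0,0,0,0.4],[0,-0.15,0,0,0,0,0.4],[0,-0.15,0,0,0,0,0.4]]'
python3 - <<'E'
from vis import *
for n in("scene","top"):
    f=cams.grab_frame(n);cv2.imwrite(f'pics/{n}4.png',f["image"][:,:,::-1])
a=cv2.imread('pics/scene4.png')[140:345,180:340];b=cv2.imread('pics/top4.png')[155:215,170:375]
cv2.imwrite('pics/s4.png',cv2.resize(a,None,fx=2.9,fy=2.9,interpolation=2));cv2.imwrite('pics/t4.png',cv2.resize(b,None,fx=3.9,fy=3.9,interpolation=2))
E
```

```text
clock: 22.15
eef_pos: [637.5, 123.7, 96.7]
tcp_rot: [-3.138, 0.001, 1.577]
contact_force: [0.7, 0.1, 0.1]
opening: 0.596
grasp_force: 0.0
clock: 22.65
eef_pos: [477.4, 122.9, 238.7]
tcp_rot: [3.141, -0.0, 1.577]
contact_force: [0.4, 1.2, 0.6]
opening: 0.597
grasp_force: 0.0
clock: 23.15
eef_pos: [325.4, 121.6, 237.7]
tcp_rot: [-3.14, 0.0, 1.578]
contact_force: [0.7, -0.5, 0.3]
opening: 0.6
grasp_force: 0.0
```

View pics/s4.png

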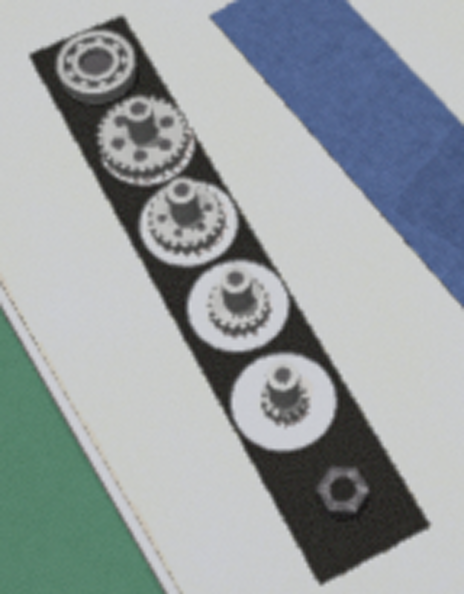

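View pics/t4.png

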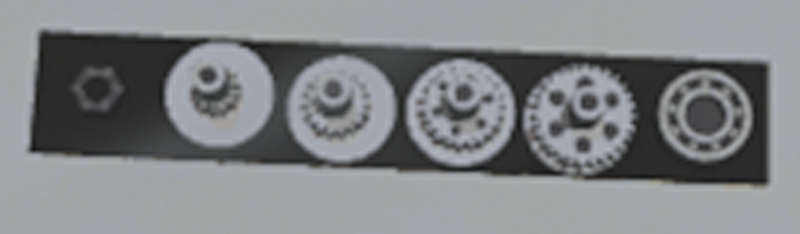

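The order in both views is b, d, a, c from the bearing, and all four stand upright. I'll check the centring numerically, comparing the hub tops at z=48 with the disc centres.

Run:
```python
from vis import *
T=cams.grab_frame("top");S=cams.grab_frame("scene")
t=dict(c=((219,94),(211,75)),a=((340,108),(334,88)),d=((461,112),(464,92)),b=((579,120),(590,102)))
s=dict(c=((284,402),(283,376)),a=((238,306),(236,279)),d=((188,222),(182,187)),b=((146,141),(139,107)))
for k in t:
    for f,q,sc,o in((T,t,3.9,(170,155)),(S,s,2.9,(180,140))):
        D,H=[np.add((np.array(p)+.5)/sc-.5,o) for p in q[k]]
        d=ground(f,D,2);h=ground(f,H,48); print(k,d[:2].round(1),h[:2].round(1),(h-d)[:2].round(1))
```

```text
c [641.  124.3] [641.6 123.8] [ 0.6 -0.5]
c [637.4 123.9] [637.6 125.3] [0.3 1.4]
a [630.1  43.4] [631.8  45. ] [1.7 1.7]
a [626.5  42.1] [627.   44.9] [0.5 2.8]
d [626.1 -37.5] [627.9 -38.2] [ 1.8 -0.7]
d [622.5 -38.7] [621.9 -41. ] [-0.5 -2.3]
b [ 619.4 -116.3] [ 620.1 -118.6] [ 0.7 -2.4]
b [ 614.2 -119.6] [ 614.7 -119.8] [ 0.4 -0.1]
```

All four are within about 3 mm.

```bash
python3 -c "
from rig import sign_off
print(sign_off())"
```

```text
the job is handed in; nothing more can be done
None
```

I handed the job in at about 23 s: the gears run b, d, a, c from the bearing to the nut, each upright and measured within about 3 mm of its disc centre, and the arm never went near the piston; no verdict came back.

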